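Film reading: wipe the meter's deck clear, then hold the glass sample in its light beam

TASK

Take a light reading of the blue-filmed glass sample: first use the red wiper block to wipe all three loose glass chips off the light meter's deck, over its front edge into the blue tray (no fingers on the chips), and stand the wiper back upright on its green mat. Then take the blue sample from its stand by its two white frosted faces only, and hold it upright in the meter's light path, clear of the meter, with the beam going squarely through the middle of its blue film, about half-way between the two lens barrels. Finish still holding it there, motionless, and leave the spare sample and everything else on the bench where it is.

Things in the scene. Friction and masses are not known exactly. Their poses are not given: they have to be found in the camera images.
- meter: Bench light meter, fixed: grey base 160 (x) x 312 (y) mm, two light-grey housings 160 x 90 mm, tops 125 mm above the bench, inner faces at y = -66 and +66 mm, pale metal deck between. Origin under its centre, on the bench; x to its back (away from the robot), y to its left, along the beam (lamp at -y, detector with green display at +y). Red lines on the housing tops mark the beam, at x = 0
- deck (a point): Middle of the deck's top face, 50 mm above the bench: flat smooth plate 168 (x) x 132 (y) mm, open at front (-x) and back (+x); axes as the meter's. Front edge 84 mm in front of this point (8 mm beyond the base, over the tray), back edge 84 mm behind it
- beam (a point): Middle of the light path: half-way between the two lens barrels, 98 mm above the bench (48 mm above the deck); y axis along the beam, x to the meter's back. The black barrels, 26 mm diameter, stick out of the housings and leave 112 mm free between their ends (y = -56 to +56 mm)
- tray: Blue open catch tray, fixed to the bench in front of the meter: 90 (x) x 164 (y) x 22 mm high, walls 3 mm, origin under its centre on the bench, axes as the meter's
- chip1_center (a point): Centre of loose green glass chip 1, 22 x 14 x 8 mm, lying flat on the deck
- chip2_center (a point): Centre of loose green glass chip 2, 18 x 16 x 7 mm, lying flat on the deck
- chip3_center (a point): Centre of loose green glass chip 3, 20 x 15 x 8 mm, lying flat on the deck, farther back than the other two. No chip reaches more than 30 mm behind, or 45 mm left or right of, the meter's centre
- mat: Green rubber mat, fixed, 120 (x) x 140 (y) x 3 mm, on one side of the meter (left or right varies); origin under its centre on the bench
- wiper_center (a point): Centre (half-way up) of the wiper block, 70 mm high, 130 g, standing upright on the mat: grey felt sole 30 (x) x 84 (y) x 12 mm, above it a red grip 24 (x) x 84 (y) x 58 mm. z up, y along its length; the x faces wipe
- stand: Black stand, fixed, 62 (x) x 128 (y) x 14 mm, on the other side of the meter; two pockets 10 mm deep (floor 4 mm above the bench) at y = -32 and +32 mm, with about 1 mm play all round; origin under its centre on the bench
- sample_center (a point): Centre (half-way up) of the blue sample: upright solid glass block 26 (x) x 20 (y) x 75 mm, 95 g, in one pocket of the stand (either), axes as the stand's. Its x faces, 26 mm apart, are white and frosted, for holding; its y faces, polished with blue film on the lower part, and its top must not be touched. z up; light must pass along its y axis
- sample_film (a point): Middle of the sample's blue film, on the block's axis, 24 mm above its underside (13.5 mm below sample_center); the film is 40 mm high and 20 mm wide; axes as the block's
- spare_center (a point): Centre of the spare sample, the same block with orange-brown film, in the other pocket: leave alone
- cup: Lidded paper coffee cup, 82 mm diameter, 112 mm high, loose: leave alone; origin under its centre
- tape: Roll of green masking tape lying flat, 104 mm diameter, 24 mm high, loose: leave alone; origin under its centre
- handmeter: Blue hand-held tint meter lying flat, 66 x 130 x 28 mm, loose: leave alone; origin under its centre
- bladebox: Yellow blade box lying flat, 30 x 95 x 18 mm, loose: leave alone; origin under its centre
- can: Blue spray can with red cap, 52 mm diameter, 164 mm high, loose: leave alone; origin under its centre

How it is judged:
By the outcome, as a careful person would: the job done as asked, in the order asked, and still so for the second after the job is handed in, while the arm keeps its last pose, push and grip.
It also fails if it takes over 72 s, if anything falls off the work surface, if the arm or the gripper's body presses on something with over 40 N, if the wrist force passes 120 N, or if a joint passes its speed limit or range.

ROBOT

A 7-joint arm with a two-finger parallel gripper is mounted at the origin on the work surface. World frame = base frame: x ahead of the robot, y to its left, z up, the work surface at z = 0. Lengths are in m, angles in rad, forces in N, time in s.
With the tool pointing down it reaches from about 0.35 to 0.9 m from the base axis. Payload 8.1 kg.
Tool frame: the origin (TCP) lies at the very end of the fingers, on their centre line; the grasp point (between the pads) lies behind it (ctrl.hold_point_z is the z of the grasp point in the tool frame, in m); z points along the fingers, y is the line along which they close (so a half turn about z gives the same grasp; the last joint's range is limited). The gripper opens to 85 mm and grips with 20 to 120 N. Pads are 22 mm wide; open, the fingers measure 114 mm over their backs; the gripper's body (76 mm by 85 mm) begins 54 mm behind the grasp point. The pads swing forward as they close: fully open they stand 13 mm farther back than shut.
Start: joints at [-1.222, 0.434, 0.025, 1.573, -0.012, 1.134, -0.075], TCP at [0.273, 0.562, 0.2] pointing down, gripper open.
Joint ranges: [-2.62, 2.62], [-0.44, 2.09], [-1.27, 1.32], [0.08, 2.57], [-1.32, 4.46], [0.12, 2], [-2.74, 2.74]. Speed limits (rad/s): [2.22, 2.22, 3.01, 3.01, 3.14, 3.14, 3.14].

INTERFACE

Orientations are given as a 3x3 rotation matrix whose columns are the frame's x, y, z axes.
In Python, from rig import sensors, imaging, ctrl gives the robot as it stands.
- The arm moves only by the shell command python3 -m inch 'ROWS' [OPENING] [FORCE]. ROWS is JSON, a list of rows, each a list of 4 numbers: the shift along the tool's x, y, z in cm, then the turn about the tool's z in degrees. A call has 1 to 20 rows; each row is the pose to reach, as a shift and turn from the pose commanded when the call began, along the tool's axes at that moment; what a row does not reach only later rows make up. A row lasts 1/12 s, in which the tool goes at most 41.7 mm and 7.16 degrees, less where a joint would pass 70% of its speed; a pose out of reach is approached as far as the arm can. A call with a gripper value outside its range is refused whole. OPENING is the gripper's target within -1 to 1 (fully open at 1, half-way at 0, shut at -1), set as the call begins (- or left out, the last holds). The fingers move at their own pace and stop on an object; FORCE is the grip in N (left out, the last holds). Time passes only in rows, so rows that repeat a pose let the fingers close. It gives the time, the measured TCP pose, the force, the opening and the grip force at its end, in the units of the state.
- sensors.get_obs(): the state, without advancing time (a new reading comes with each control period).
- imaging.read_camera(name): name is "side" or "top"; returns a dict with "frame" (400x640x3 uint8, red, green, blue), "z_map" (400x640 float32, m along the optical axis (not along the pixel's ray), 0 where there is no reading), "fx", "fy", "cx", "cy" (pixels), "dist_coeffs" ([k1, k2, p1, p2, k3] as OpenCV has them; the pictures are not rectified), "R" (3x3) and "t" (3): a world point X has camera coordinates R X + t. Camera axes: x right, y down, z forward; pixel columns grow to the right and rows downward; lengths in m; the calibration is good to about 2 mm. A picture is of the moment at which its call begins.
- ctrl.close_job(): hands the job in; it is judged then, once.
The state is a dict: "time_s": time; "qpos": joint angles; "qvel": joint speeds; "effort": joint torques, N m; "ee_pos": TCP position; "ee_rot": TCP orientation; "contact_force": force on the tool from outside, world axes, zero at the start; "ft_torque": the same for the moment, N m; "grip_width": finger opening in m; "gripper_force": force on a finger pad.
Only numpy, scipy, OpenCV 4.12 (cv2) and the standard library are available. Lean on these libraries where they do the work, as an engineer would, in place of code of your own. Each camera call takes 0.05 s, during which the arm holds its last target. There are 200 camera calls.

## Working session

There is one attempt and no reset: what is moved stays moved. The work goes in short steps, Python scripts to look and compute and a shell command to move; the robot and the scene stay as the last step left them, time stands still between calls to the robot, and variables do not carry over. Pictures are saved under pics/ and viewed, at most 10 in all, crops included, and the job is handed in when it is done.

```bash
ls; mkdir -p pics
python3 - <<'E'
from rig import sensors, imaging, ctrl
import cv2,numpy as np
o=sensors.get_obs()
print(o['time_s'],o['ee_pos'],np.round(o['ee_rot'],3),o['grip_width'],ctrl.hold_point_z)
for n in('side','top'):
    c=imaging.read_camera(n);cv2.imwrite(f'pics/{n}0.png',c['frame'][:,:,::-1])
    np.savez(f'{n}0.npz',**c)
    print(n,c['fx'],c['dist_coeffs'],np.round(c['R'],3),np.round(-c['R'].T@c['t'],3))
E
```

```text
pics
0.0 [0.27263057 0.56177771 0.1990106 ] [[-0.9    0.437 -0.001]
 [ 0.437  0.9   -0.002]
 [-0.    -0.002 -1.   ]] 0.08511459901153959 -0.0187
side 507.0968810547047 [0.02362372 0.         0.         0.         0.        ] [[ 0.709 -0.705  0.001]
 [-0.507 -0.511 -0.694]
 [ 0.49   0.491 -0.72 ]] [-0.031 -0.592  0.942]
top 428.7966000779247 [-0.05313273  0.          0.          0.          0.        ] [[-0.016 -1.     0.015]
 [-0.997  0.015 -0.079]
 [ 0.079 -0.016 -0.997]] [0.476 0.026 1.174]
```

View pics/top0.png

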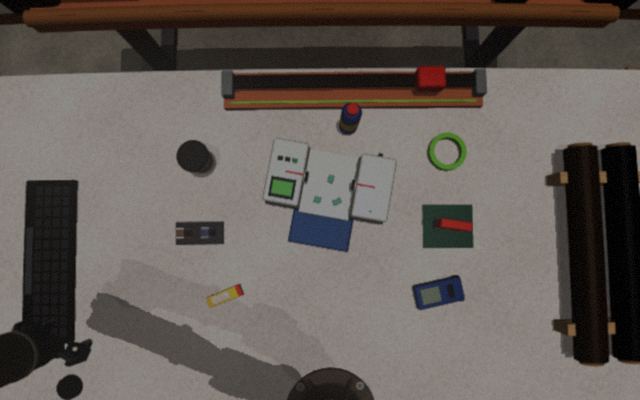

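View pics/side0.png

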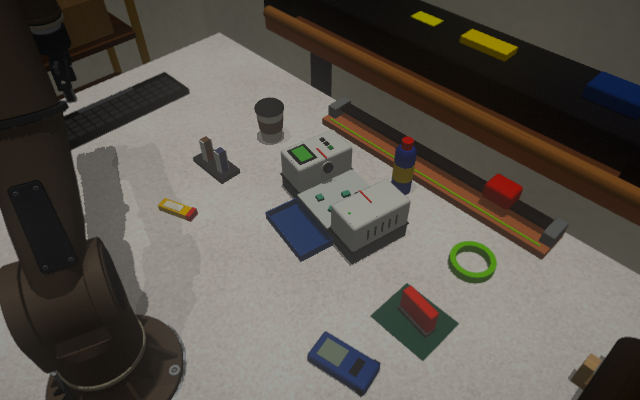

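The top view shows the stand at (200,233), with the brown spare on the left and the blue sample at about (207,232). The meter is at (330,185), turned slightly, with chips at (331,180), (318,200) and (337,202). The tray is at (320,231), and the mat at (447,226) holds the red wiper. The side view agrees.

```bash
cat > h.py <<'E'
import numpy as np,cv2
from rig import sensors,imaging,ctrl
def cloud(c):
    """world xyz per pixel from depth"""
    K=np.array([[c['fx'],0,c['cx']],[0,c['fy'],c['cy']],[0,0,1.]])
    v,u=np.mgrid[:400,:640]
    p=cv2.undistortPoints(np.stack([u,v],-1).reshape(-1,1,2).astype(float),K,np.array(c['dist_coeffs'])).reshape(400,640,2)
    z=c['z_map'][...,None]
    X=np.concatenate([p*z,z],-1)
    return (X-c['t'])@c['R']
def plane(c,uv,h):
    K=np.array([[c['fx'],0,c['cx']],[0,c['fy'],c['cy']],[0,0,1.]])
    p=cv2.undistortPoints(np.array(uv,float).reshape(-1,1,2),K,np.array(c['dist_coeffs'])).reshape(-1,2)
    d=np.c_[p,np.ones(len(p))]@c['R']; o=-c['R'].T@c['t']
    return o+d*((h-o[2])/d[:,2])[:,None]
def hsv(c): return cv2.cvtColor(c['frame'],cv2.COLOR_RGB2HSV)
def rect(P):
    (x,y),(w,h),a=cv2.minAreaRect((P[:,:2]*1000).astype(np.float32)); 
    if w<h: w,h,a=h,w,a+90
    return np.round([x,y,w,h,(a+90)%180-90],1)  # a: long axis angle, world deg
E
python3 - <<'E'
from h import *
for n in('side','top'):
    c=dict(np.load(n+'0.npz'));W=cloud(c);H=hsv(c);h,s,v=[H[...,i].astype(int) for i in range(3)];z=W[...,2]
    near=(W[...,0]>.3)&(W[...,0]<.9)&(abs(W[...,1])<.45)
    def go(name,m,zr):
        m=m&near&(z>zr[0])&(z<zr[1]); k,L,st,_=cv2.connectedComponentsWithStats(m.astype(np.uint8))
        for i in range(1,k):
            if st[i,4]>=12: P=W[L==i]; print(n,name,st[i].tolist(),rect(P),'zmed',np.round(np.median(P[:,2])*1000,1),'med',np.round(np.median(P,0)*1000,1))
    red=((h<8)|(h>172))&(s>150)&(v>60)
    go('wipertop',red,(.068,.08)); go('wiper',red,(.02,.08))
    go('green',(h>60)&(h<95)&(s>60),(.048,.066))
    go('housing',(s<60)&(v>80),(.119,.131))
    go('deck',(s<60)&(v>80),(.045,.055))
    go('mat',(h>60)&(h<100)&(s>70),(-.005,.01))
    go('tray',(h>100)&(h<125)&(s>120),(-.005,.03))
    go('stand',(v<75),(.009,.02))
    go('samples',v>0,(.03,.085)) if n=='top' else None
    go('samptop',v>0,(.074,.085))
E
```

```text
side wipertop [484, 189, 35, 17, 131] [ 866.2 -288.9   78.6   31.9  -65.3] zmed 74.0 med [ 861.8 -289.2   74. ]
side wipertop [403, 286, 36, 34, 410] [ 498.8 -334.1   82.4   23.4   80.1] zmed 75.1 med [ 497.6 -336.4   75.1]
side wiper [482, 189, 37, 21, 274] [ 874.9 -282.9   74.3   37.6  -84.8] zmed 67.8 med [ 861.7 -285.8   67.8]
side wiper [186, 208, 10, 9, 30] [334.6 237.2  27.5  11.2  19.8] zmed 21.7 med [333.7 237.5  21.7]
side wiper [403, 286, 36, 34, 410] [ 498.8 -334.1   82.4   23.4   80.1] zmed 75.1 med [ 497.6 -336.4   75.1]
side green [341, 190, 9, 7, 38] [625.3  -9.7  19.7  16.2 -31.5] zmed 60.4 med [624.9 -11.3  60.4]
side green [316, 194, 8, 6, 37] [571.9  26.5  18.5  14.7  66.5] zmed 59.7 med [571.9  26.1  59.7]
side housing [281, 130, 71, 42, 1099] [637.5 102.2 162.   94.8 -10.6] zmed 127.1 med [646.7  92.8 127.1]
side housing [331, 179, 79, 52, 2065] [ 593.1 -115.   159.6   90.8  -10.8] zmed 127.1 med [ 586.9 -118.5  127.1]
side deck [297, 169, 73, 59, 1482] [612.2  -2.5 169.8 133.5 -10.7] zmed 52.4 med [599.8  18.3  52.4]
side mat [383, 307, 6, 9, 19] [ 469.3 -274. 
[... 6569 characters left out ...]
4] [ 309.9 -280.6   23.1   17.2   76.2] zmed 31.1 med [ 308.8 -284.    31.1]
top samptop [416, 75, 2, 8, 12] [ 888.8 -240.9   22.     1.6   -2.8] zmed 81.9 med [ 889.  -241.1   81.9]
top samptop [417, 84, 28, 6, 49] [ 864.9 -277.2   74.3    9.5   85.7] zmed 78.8 med [ 864.1 -277.3   78.8]
top samptop [197, 155, 13, 18, 25] [666.1 316.   53.8  12.2 -35.7] zmed 77.2 med [664.4 311.3  77.2]
top samptop [440, 219, 33, 11, 136] [ 503.1 -331.    83.5   22.4   80.9] zmed 75.4 med [ 503.3 -333.9   75.4]
top samptop [201, 227, 8, 11, 87] [492.5 315.   25.8  18.8   0.5] zmed 79.7 med [492.5 314.8  79.7]
top samptop [176, 228, 9, 10, 87] [492.1 378.4  23.   20.8  -0.7] zmed 80.2 med [491.  377.4  80.2]
```

```bash
cat >> h.py <<'E'
def rel(x,y,z,yaw):
    """cm shift in tool axes & tool-z turn to bring TCP to x,y,z (mm) with tool y at world angle yaw (deg, mod 180)"""
    o=sensors.get_obs();R=o['ee_rot'];d=R.T@(np.array([x,y,z])/1000-o['ee_pos'])*100
    a=np.degrees(np.arctan2(R[1,1],R[0,1]));t=(a-yaw+90)%180-90
    print('t',round(o['time_s'],2),'pos',np.round(o['ee_pos']*1000,1),'yaw',round(a,1),'tilt',np.round(R[2],3),'q7',round(o['qpos'][6],2),'rel',np.round(d,2),'turn',round(t,1))
E
python3 -c "
from h import *
rel(500.5,-332.5,200,-9.3)"
```

```text
t 0.1 pos [272.7 561.8 199.1] yaw 64.1 tilt [-0.    -0.001 -1.   ] q7 -0.08 rel [-5.954e+01 -7.051e+01  2.000e-02] turn 73.4
```

```bash
python3 -m inch '[[-15,-17.6,0,18],[-30,-35,0,37],[-45,-53,0,55],[-59.5,-70.5,0,73.4],[-59.5,-70.5,0,73.4],[-59.5,-70.5,0,73.4],[-59.5,-70.5,0,73.4],[-59.5,-70.5,0,73.4],[-59.5,-70.5,0,73.4],[-59.5,-70.5,0,73.4],[-59.5,-70.5,0,73.4],[-59.5,-70.5,0,73.4],[-59.5,-70.5,0,73.4],[-59.5,-70.5,0,73.4],[-59.5,-70.5,0,73.4],[-59.5,-70.5,0,73.4],[-59.5,-70.5,0,73.4],[-59.5,-70.5,0,73.4],[-59.5,-70.5,0,73.4],[-59.5,-70.5,0,73.4]]' 1 30; python3 -c "
from h import *
rel(500.5,-332.5,120,-9.3)"
```

```text
time_s: 1.77
ee_pos: [0.4784, -0.2471, 0.1995]
ee_rot: [[0.161, 0.987, -0.0], [0.987, -0.161, 0.0], [0.0, -0.0, -1.0]]
contact_force: [0.7, 0.7, 1.5]
grip_width: 0.0856
gripper_force: 0.0
t 1.77 pos [ 478.4 -247.1  199.5] yaw -9.2 tilt [ 0. -0. -1.] q7 0.5 rel [-8.08  3.55  7.95] turn 0.1
```

```bash
python3 -m inch '[[-4,1.8,0,0],[-8,3.5,2,0],[-8,3.5,5,0],[-8,3.5,8,0],[-8,3.5,8,0],[-8,3.5,8,0],[-8,3.5,8,0]]'
python3 - <<'E'
from h import *
rel(500.5,-332.5,38,-9.3)
ims=[]
for n in('side','top'):
    c=imaging.read_camera(n); f=c['frame'][:,:,::-1]
    ims.append(cv2.resize(f[240:390,340:500] if n=='side' else f[150:300,380:540],None,fx=2.4,fy=2.4))
cv2.imwrite('pics/a.png',np.hstack(ims))
E
```

```text
time_s: 2.35
ee_pos: [0.5005, -0.3298, 0.1211]
ee_rot: [[0.161, 0.987, 0.001], [0.987, -0.161, -0.0], [-0.0, 0.001, -1.0]]
contact_force: [0.1, -0.1, 1.9]
grip_width: 0.0855
gripper_force: 0.0
t 2.35 pos [ 500.5 -329.8  121.1] yaw -9.3 tilt [-0.     0.001 -1.   ] q7 0.71 rel [-0.26  0.03  8.31] turn 0.0
```

View pics/a.png

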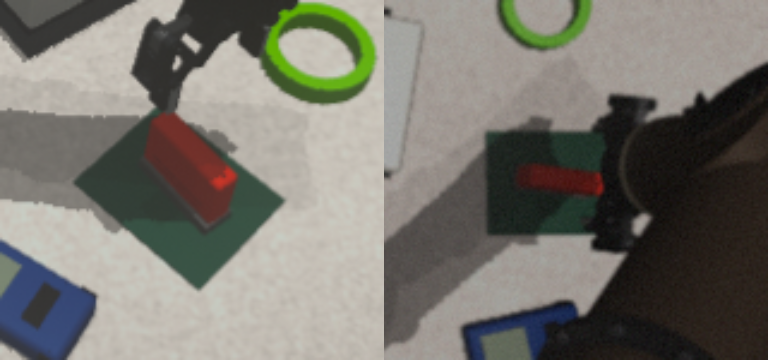

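The tool straddles the wiper along x, but in the top view (fingers at about column 480) it looks offset along y. I'll project the expected fingertip points to check.

Run:
```python
from h import *
o=sensors.get_obs();R=o['ee_rot'];p=o['ee_pos']
for n in('side','top'):
    c=imaging.read_camera(n);K=np.array([[c['fx'],0,c['cx']],[0,c['fy'],c['cy']],[0,0,1.]])
    P=np.array([p+R@np.array(v) for v in([0,0,0],[0,.05,-.013],[0,-.05,-.013],[0,.05,-.05],[0,-.05,-.05],[0,0,-.0727])]+[[.5005,-.3325,.073]])
    print(n,np.round(cv2.projectPoints(P,cv2.Rodrigues(c['R'])[0],c['t'],K,np.array(c['dist_coeffs']))[0].reshape(-1,2)).tolist())
    W=cloud(c); m=(np.linalg.norm(W[...,:2]-p[:2],axis=-1)<.09)&(W[...,2]>.095)&(W[...,2]<.165)
    ys,xs=np.nonzero(m); Q=W[m]; L=(Q-p)@R*1000
    for lo,hi in((-45,-30),(-30,-12),(-12,5),(5,30)):
        s=(L[:,2]>lo)&(L[:,2]<hi); 
        for g in(1,-1):
            k=s&(L[:,1]*g>0)
            if k.sum()>3: print(lo,hi,g,k.sum(),'x',np.percentile(L[k,0],[5,95]).round(),'y',np.percentile(L[k,1],[5,95]).round(),'px',xs[k].mean().round(),ys[k].mean().round())
```

```text
side [[423.0, 286.0], [442.0, 270.0], [404.0, 295.0], [446.0, 258.0], [406.0, 284.0], [428.0, 263.0], [420.0, 301.0]]
top [[462.0, 224.0], [466.0, 204.0], [461.0, 244.0], [471.0, 203.0], [466.0, 245.0], [472.0, 223.0], [456.0, 225.0]]
```

The side-view finger positions (411,284) and (444,252) match the projected ones, so the alignment is good. Next I descend and grip.

```bash
python3 -m inch '[[-0.3,0,3,0],[-0.3,0,6,0],[-0.3,0,8.8,0],[-0.3,0,8.8,0],[-0.3,0,8.8,0],[-0.3,0,8.8,0]]' && python3 -m inch '[[0,0,0,0],[0,0,0,0],[0,0,0,0],[0,0,0,0],[0,0,0,0],[0,0,0,0],[0,0,0,0],[0,0,0,0],[0,0,0,0],[0,0,0,0]]' -1 50
```

```text
time_s: 3.05
ee_pos: [0.5005, -0.3336, 0.0337]
ee_rot: [[0.161, 0.987, 0.002], [0.987, -0.161, -0.001], [-0.001, 0.002, -1.0]]
contact_force: [0.6, -0.7, 0.3]
grip_width: 0.0855
gripper_force: 0.0
time_s: 3.88
ee_pos: [0.5, -0.333, 0.0325]
ee_rot: [[0.161, 0.987, 0.001], [0.987, -0.161, -0.0], [-0.0, 0.001, -1.0]]
contact_force: [-0.6, 1.0, 6.1]
grip_width: 0.0223
gripper_force: 50.2
```

Run:
```python
from h import *
rel(500.5,-332.5,33,-9.3)
```

```text
t 3.88 pos [ 500.  -333.    32.5] yaw -9.3 tilt [-0.     0.001 -1.   ] q7 0.78 rel [ 0.06  0.04 -0.05] turn 0.0
```

```bash
python3 -m inch '[[0,0,-1,0],[0,0,-3,0],[0,0,-6,0],[0,0,-9,0],[0,0,-12,0],[0,0,-15.5,0],[0,0,-15.5,0],[0,0,-15.5,0],[0,0,-15.5,0],[0,0,-15.5,0]]';  python3 - <<'E'
from h import *
rel(667,-15,188,-11.1)
E
```

```text
time_s: 4.72
ee_pos: [0.4988, -0.3321, 0.1857]
ee_rot: [[0.161, 0.987, -0.002], [0.987, -0.161, 0.001], [0.001, -0.002, -1.0]]
contact_force: [-0.7, 0.2, -2.2]
grip_width: 0.0224
gripper_force: 49.4
t 4.72 pos [ 498.8 -332.1  185.7] yaw -9.3 tilt [ 0.001 -0.002 -1.   ] q7 0.67 rel [34.   11.48 -0.23] turn 1.8
```

```bash
python3 -m inch '[[3,1,0,0],[6,2,0,0],[9,3,0,0.5],[12,4,0,0.5],[15,5,0,1],[18,6.1,0,1],[21,7.1,0,1.8],[24,8.1,0,1.8],[27,9.1,0,1.8],[30,10.1,0,1.8],[32,10.8,0,1.8],[33.2,11.2,0,1.8],[34,11.5,0,1.8],[34,11.5,0,1.8],[34,11.5,0,1.8],[34,11.5,0,1.8],[34,11.5,0,1.8]]';  python3 - <<'E'
from h import *
rel(667,-15,150,-11.1)
ims=[]
for n in('side','top'):
    c=imaging.read_camera(n); f=c['frame'][:,:,::-1]
    W=cloud(c);H=hsv(c).astype(int)
    m=((H[...,0]<8)|(H[...,0]>172))&(H[...,1]>140)&(W[...,2]>.14)&(W[...,2]<.25)&(abs(W[...,1])<.15)&(W[...,0]<.75)
    if m.sum()>10: P=W[m]; print(n,m.sum(),rect(P),np.percentile(P[:,2],[1,50,99]).round(3))
    f=f[90:240,240:400] if n=='top' else f[90:240,270:430]
    ims.append(cv2.resize(f,None,fx=2.4,fy=2.4))
cv2.imwrite('pics/b.png',np.hstack(ims))
E
```

```text
time_s: 6.13
ee_pos: [0.6673, -0.018, 0.1871]
ee_rot: [[0.195, 0.981, 0.0], [0.981, -0.195, -0.001], [-0.001, 0.0, -1.0]]
contact_force: [-0.2, 0.1, -0.8]
grip_width: 0.0223
gripper_force: 49.4
t 6.13 pos [667.3 -18.  187.1] yaw -11.2 tilt [-0.001  0.    -1.   ] q7 0.08 rel [ 0.29 -0.09  3.71] turn -0.1
side 571 [665.7 -20.2  85.9  26.4  79.1] [0.177 0.209 0.232]
```

View pics/b.png

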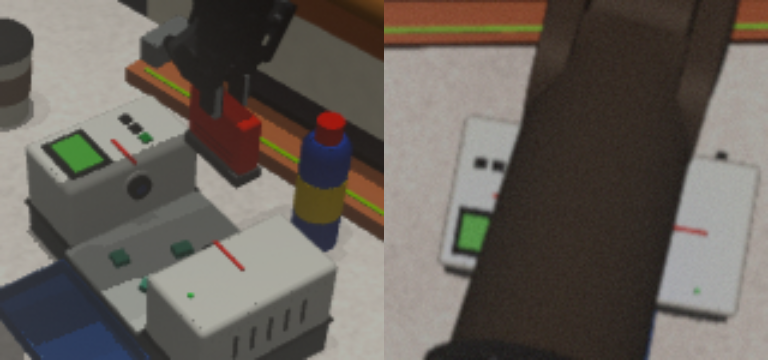

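The side view shows the wiper upright in the grip, behind all the chips, and clear of the housings and the can. I'll shift it slightly towards +y and lower it.

```bash
python3 -m inch '[[0.4,0,2,0],[0.4,0,4,0],[0.4,0,6,0],[0.4,0,8,0],[0.4,0,9.5,0],[0.4,0,10.2,0],[0.4,0,10.5,0],[0.4,0,10.5,0],[0.4,0,10.5,0],[0.4,0,10.5,0]]'
```

```text
time_s: 7.07
ee_pos: [0.6695, -0.0122, 0.083]
ee_rot: [[0.192, 0.981, 0.002], [0.981, -0.192, 0.0], [0.0, 0.002, -1.0]]
contact_force: [0.4, 0.2, -1.6]
grip_width: 0.0227
gripper_force: 49.4
```

```bash
python3 -m inch '[[-0.3,0,0.2,0],[-0.3,0,0.2,0],[-0.3,-0.5,0.25,0],[-0.3,-1,0.25,0],[-0.3,-1.7,0.25,0],[-0.3,-2.4,0.25,0],[-0.3,-3.1,0.25,0],[-0.3,-3.8,0.25,0],[-0.3,-4.5,0.25,0],[-0.3,-5.2,0.25,0],[-0.3,-5.9,0.25,0],[-0.3,-6.5,0.25,0]]'
python3 - <<'E'
from h import *
c=imaging.read_camera('side');cv2.imwrite('pics/c.png',cv2.resize(c['frame'][100:280,240:440,::-1],None,fx=3,fy=3))
rel(616-.981*92,-5+.193*92,80,-11.1)
E
```

```text
time_s: 8.07
ee_pos: [0.6039, -0.0022, 0.0796]
ee_rot: [[0.192, 0.981, 0.001], [0.981, -0.192, 0.0], [0.0, 0.001, -1.0]]
contact_force: [-0.1, -0.5, -2.0]
grip_width: 0.0224
gripper_force: 49.7
t 8.12 pos [602.9  -2.   79.5] yaw -11.1 tilt [ 0.    -0.001 -1.   ] q7 0.13 rel [-0.03 -7.85 -0.05] turn 0.0
```

View pics/c.png

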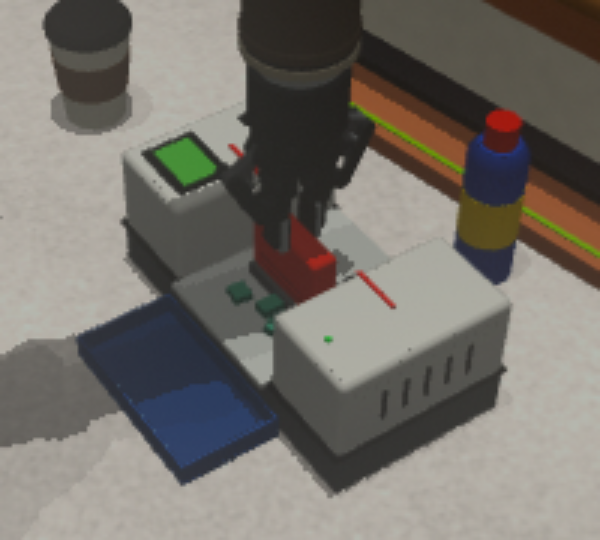

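All three chips are ahead of the sole and the contact force is low, so I continue over the front edge.

```bash
python3 -m inch '[[0,-0.4,0,0],[0,-0.9,0,0],[0,-1.5,0,0],[0,-2.1,0,0],[0,-2.7,0,0],[0,-3.3,0,0],[0,-3.9,0,0],[0,-4.5,0,0],[0,-5.1,0,0],[0,-5.7,0,0],[0,-6.3,0,0],[0,-6.9,0,0],[0,-7.4,0,0],[0,-7.8,0,0],[0,-8,0,0],[0,-8,0,0],[0,-8,0,0]]'
python3 - <<'E'
from h import *
c=imaging.read_camera('side');cv2.imwrite('pics/d.png',cv2.resize(c['frame'][100:280,240:440,::-1],None,fx=3,fy=3))
rel(500,-332,190,-9.3)
E
```

```text
time_s: 9.53
ee_pos: [0.5254, 0.0132, 0.0794]
ee_rot: [[0.192, 0.981, -0.001], [0.981, -0.192, 0.0], [0.0, -0.001, -1.0]]
contact_force: [0.9, -0.3, 7.0]
grip_width: 0.0225
gripper_force: 50.8
t 9.58 pos [525.4  13.2  79.4] yaw -11.1 tilt [ 0.    -0.001 -1.   ] q7 0.09 rel [-34.36   4.14 -11.07] turn -1.8
```

View pics/d.png

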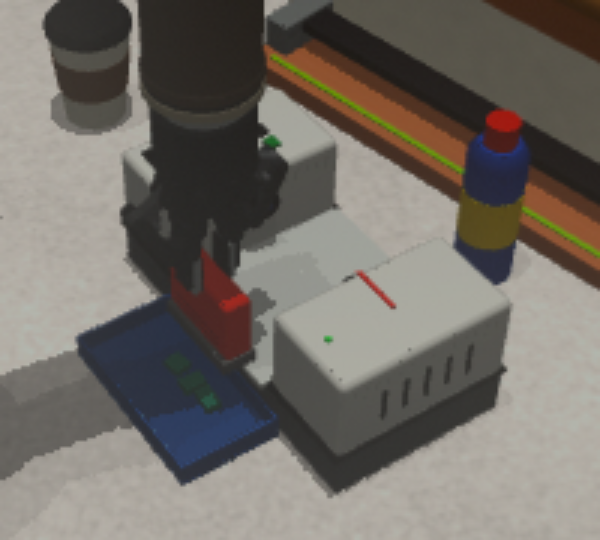

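All three chips are in the tray, at (178,363), (192,381) and (208,400). Now I lift and take the wiper back to the mat.

```bash
python3 -m inch '[[0,0,-2,0],[0,0,-5,0],[0,0,-8,0],[-2,0.2,-11,0],[-5,0.6,-11,0],[-8,1,-11,0],[-11,1.3,-11,-0.5],[-14,1.7,-11,-0.5],[-17,2,-11,-1],[-20,2.4,-11,-1],[-23,2.8,-11,-1.8],[-26,3.1,-11,-1.8],[-29,3.5,-11,-1.8],[-31.5,3.8,-11,-1.8],[-33.3,4,-11,-1.8],[-34.4,4.1,-11,-1.8],[-34.4,4.1,-11,-1.8],[-34.4,4.1,-11,-1.8],[-34.4,4.1,-11,-1.8],[-34.4,4.1,-11,-1.8]]';  python3 - <<'E'
from h import *
rel(500,-333,34,-9.3)
c=imaging.read_camera('side');W=cloud(c);H=hsv(c).astype(int)
m=((H[...,0]<8)|(H[...,0]>172))&(H[...,1]>140)&(W[...,2]>.14)&(W[...,2]<.26)&(W[...,1]<-.2)&(W[...,0]<.6)
P=W[m]; print(m.sum(),rect(P),np.percentile(P[:,2],[1,50,99]).round(3))
E
```

```text
time_s: 11.25
ee_pos: [0.5003, -0.3305, 0.1889]
ee_rot: [[0.159, 0.987, -0.001], [0.987, -0.159, 0.002], [0.001, -0.001, -1.0]]
contact_force: [0.6, 0.2, -1.3]
grip_width: 0.0223
gripper_force: 49.7
t 11.25 pos [ 500.3 -330.5  188.9] yaw -9.2 tilt [ 0.001 -0.001 -1.   ] q7 0.69 rel [-0.28  0.02 15.49] turn 0.1
400 [ 497.7 -338.    71.7   25.1   81.3] [0.184 0.23  0.234]
```

```bash
python3 -m inch '[[-0.2,0,3,0],[-0.2,0,6,0],[-0.2,0,9,0],[-0.2,0,12,0],[-0.2,0,14,0],[-0.2,0,15,0],[-0.2,0,15.3,0],[-0.2,0,15.4,0],[-0.2,0,15.5,0],[-0.2,0,15.5,0],[-0.2,0,15.5,0],[-0.2,0,15.5,0]]'
```

```text
time_s: 12.3
ee_pos: [0.5001, -0.3347, 0.0352]
ee_rot: [[0.161, 0.987, 0.001], [0.987, -0.161, -0.001], [-0.0, 0.001, -1.0]]
contact_force: [0.4, 0.1, -2.5]
grip_width: 0.0223
gripper_force: 49.7
```

```bash
python3 -m inch '[[0,0,0.1,0],[0,0,0.15,0],[0,0,0.2,0],[0,0,0.2,0],[0,0,0.2,0]]'
```

```text
time_s: 12.72
ee_pos: [0.4997, -0.3344, 0.0325]
ee_rot: [[0.161, 0.987, 0.0], [0.987, -0.161, 0.0], [0.0, 0.0, -1.0]]
contact_force: [-1.1, 1.1, 2.4]
grip_width: 0.0223
gripper_force: 50.2
```

```bash
python3 -m inch '[[0,0,0,0],[0,0,0,0],[0,0,0,0],[0,0,0,0],[0,0,0,0],[0,0,0,0],[0,0,0,0],[0,0,0,0]]' 1 30 && python3 -m inch '[[0,0,-1,0],[0,0,-3,0],[0,0,-6,0],[0,0,-9,0],[0,0,-12,0],[0,0,-16,0],[0,0,-16,0],[0,0,-16,0],[0,0,-16,0]]'
python3 - <<'E'
from h import *
rel(491,314,190,-0.6)
c=imaging.read_camera('side');W=cloud(c);H=hsv(c).astype(int)
m=((H[...,0]<8)|(H[...,0]>172))&(H[...,1]>140)&(W[...,2]>.02)&(W[...,2]<.26)&(W[...,1]<-.2)&(W[...,0]<.6)
P=W[m]; print(m.sum(),rect(P),np.percentile(P[:,2],[1,50,99]).round(3))
E
```

```text
time_s: 13.38
ee_pos: [0.4996, -0.3344, 0.0323]
ee_rot: [[0.161, 0.987, 0.0], [0.987, -0.161, 0.0], [0.0, 0.0, -1.0]]
contact_force: [-0.0, -0.4, -0.4]
grip_width: 0.0854
gripper_force: 0.0
time_s: 14.13
ee_pos: [0.4995, -0.3342, 0.1926]
ee_rot: [[0.161, 0.987, 0.001], [0.987, -0.161, 0.0], [0.0, 0.001, -1.0]]
contact_force: [-0.2, -0.9, -0.7]
grip_width: 0.0853
gripper_force: 0.0
t 14.13 pos [ 499.5 -334.2  192.6] yaw -9.3 tilt [ 0.     0.001 -1.   ] q7 0.69 rel [ 63.83 -11.3    0.27] turn -8.7
389 [ 499.  -335.9   80.7   23.2   79.9] [0.07  0.075 0.079]
```

The wiper is standing upright on the mat, with its top reading unchanged. Now I move to the sample.

```bash
python3 -m inch '[[3,-0.5,0,-0.5],[7,-1.2,0,-1],[11,-1.9,0,-2],[15,-2.7,0,-3],[19,-3.4,0,-4],[23,-4.1,0,-5],[27,-4.8,0,-6],[31,-5.5,0,-7],[35,-6.2,0,-8],[39,-6.9,0,-8.7],[43,-7.6,0,-8.7],[47,-8.3,0,-8.7],[51,-9,0,-8.7],[55,-9.7,0,-8.7],[59,-10.4,0,-8.7],[62,-11,0,-8.7],[63.4,-11.2,0,-8.7],[63.8,-11.3,0,-8.7],[63.8,-11.3,0,-8.7],[63.8,-11.3,0,-8.7]]';python3 - <<'E'
from h import *
rel(491,314,115,-0.6)
E
```

```text
time_s: 15.85
ee_pos: [0.4912, 0.3112, 0.1918]
ee_rot: [[0.012, 1.0, -0.001], [1.0, -0.012, -0.002], [-0.002, -0.001, -1.0]]
contact_force: [-0.5, -0.0, 0.1]
grip_width: 0.0852
gripper_force: 0.0
t 15.85 pos [491.2 311.2 191.8] yaw -0.7 tilt [-0.002 -0.001 -1.   ] q7 -0.41 rel [ 0.29 -0.02  7.68] turn -0.1
```

Run:
```python
from h import *
for n in('side','top'):
    c=imaging.read_camera(n);W=cloud(c);H=hsv(c).astype(int)
    m=((H[...,0]<8)|(H[...,0]>172))&(H[...,1]>150)&(H[...,2]>60)&(W[...,2]>.068)&(W[...,2]<.08)&(W[...,1]<-.2)&(W[...,0]<.6)
    print(n,rect(W[m]),W[m].mean(0).round(4))
    c=dict(np.load(n+'0.npz'));W=cloud(c)
    m=(W[...,2]>.074)&(W[...,2]<.085)&(abs(W[...,0]-.49)<.03)&(abs(W[...,1]-.314)<.025)
    print(n,rect(W[m]),W[m].mean(0).round(4))
c=imaging.read_camera('side');cv2.imwrite('pics/e.png',cv2.resize(c['frame'][60:210,140:300,::-1],None,fx=3,fy=3))
rel(491,314,115,-0.6)
```

```text
side [ 499.  -334.9   84.    23.8   82.1] [ 0.4979 -0.3369  0.0749]
side [489.4 313.4  26.8  25.6  -2.8] [0.4884 0.3127 0.0799]
top [ 502.3 -332.7   82.7   22.9   81.2] [ 0.5024 -0.3323  0.0737]
top [492.5 315.   25.8  18.8   0.5] [0.4926 0.3148 0.08  ]
t 16.0 pos [491.5 311.3 192.4] yaw -0.8 tilt [-0. -0. -1.] q7 -0.41 rel [ 0.27 -0.05  7.74] turn -0.2
```

View pics/e.png

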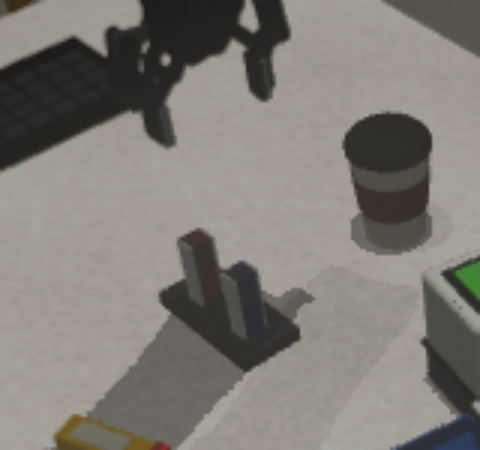

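The side view shows the blue sample in the right-hand pocket (245,300) with its white face towards the robot, and the gripper above it, straddling in x. I descend in two steps.

```bash
python3 -m inch '[[0.15,-0.1,2,-0.1],[0.25,-0.15,5,-0.1],[0.25,-0.15,8,-0.1],[0.25,-0.15,8,-0.1],[0.25,-0.15,8,-0.1],[0.25,-0.15,8,-0.1]]';python3 - <<'E'
from h import *
rel(490,314,40,-0.6)
E
```

```text
time_s: 16.5
ee_pos: [0.4907, 0.3155, 0.1139]
ee_rot: [[0.01, 1.0, 0.001], [1.0, -0.01, 0.001], [0.001, 0.001, -1.0]]
contact_force: [0.4, 0.7, 0.8]
grip_width: 0.0854
gripper_force: 0.0
t 16.5 pos [490.7 315.5 113.9] yaw -0.6 tilt [ 0.001  0.001 -1.   ] q7 -0.36 rel [-0.15 -0.07  7.39] turn 0.0
```

```bash
python3 -m inch '[[-0.1,-0.05,2,0],[-0.1,-0.05,4,0],[-0.1,-0.05,6,0],[-0.1,-0.05,7.1,0],[-0.1,-0.05,7.4,0],[-0.1,-0.05,7.4,0],[-0.1,-0.05,7.4,0],[-0.1,-0.05,7.4,0],[-0.1,-0.05,7.4,0]]';python3 - <<'E'
from h import *
rel(490,314,40,-0.6)
E
```

```text
time_s: 17.25
ee_pos: [0.4898, 0.3154, 0.0395]
ee_rot: [[0.009, 1.0, 0.001], [1.0, -0.009, 0.001], [0.001, 0.001, -1.0]]
contact_force: [-0.3, 1.1, -0.3]
grip_width: 0.0857
gripper_force: 0.0
t 17.25 pos [489.8 315.4  39.5] yaw -0.5 tilt [ 0.001  0.001 -1.   ] q7 -0.3 rel [-0.14  0.02 -0.05] turn 0.1
```

```bash
python3 -m inch '[[-0.1,0,0,0],[-0.1,0,0,0],[-0.1,0,0,0],[-0.1,0,0,0],[-0.1,0,0,0],[-0.1,0,0,0],[-0.1,0,0,0],[-0.1,0,0,0],[-0.1,0,0,0],[-0.1,0,0,0],[-0.1,0,0,0]]' -1 35
```

```text
time_s: 18.17
ee_pos: [0.4892, 0.314, 0.0385]
ee_rot: [[0.009, 1.0, 0.0], [1.0, -0.009, 0.0], [0.0, 0.0, -1.0]]
contact_force: [-0.4, -1.0, 5.2]
grip_width: 0.0246
gripper_force: 35.3
```

```bash
python3 -m inch '[[0,0,-0.4,0],[0,0,-1,0],[0,0,-1.8,0],[0,0,-3,0],[0,0,-5,0],[0,0,-8,0],[0,0,-11,0],[0,0,-14,0],[0,0,-16,0],[0,0,-16,0],[0,0,-16,0],[0,0,-16,0]]';python3 - <<'E'
from h import *
rel(615.5,-5,200,-11.1)
E
```

```text
time_s: 19.17
ee_pos: [0.4885, 0.3138, 0.1982]
ee_rot: [[0.008, 1.0, -0.001], [1.0, -0.008, 0.0], [0.0, -0.001, -1.0]]
contact_force: [-0.1, 0.6, -1.4]
grip_width: 0.025
gripper_force: 34.6
t 19.17 pos [488.5 313.8 198.2] yaw -0.5 tilt [ 0.    -0.001 -1.   ] q7 -0.41 rel [-31.77  12.96  -0.19] turn 10.6
```

```bash
python3 -m inch '[[-2,0.8,0,1],[-4,1.6,0,2],[-6.5,2.6,0,3],[-9,3.7,0,4],[-11.5,4.7,0,5],[-14,5.7,0,6],[-16.5,6.7,0,7],[-19,7.7,0,8],[-21.5,8.8,0,9],[-24,9.8,0,10],[-26.5,10.8,0,10.6],[-28.5,11.6,0,10.6],[-30.2,12.3,0,10.6],[-31.3,12.8,0,10.6],[-31.8,13,0,10.6],[-31.8,13,0,10.6],[-31.8,13,0,10.6],[-31.8,13,0,10.6],[-31.8,13,0,10.6]]';python3 - <<'E'
from h import *
rel(615.5,-5,200,-11.1)
c=imaging.read_camera('side');cv2.imwrite('pics/f.png',cv2.resize(c['frame'][80:230,270:430,::-1],None,fx=4,fy=4))
W=cloud(c)
L=(W-[.6155,-.005,0])*1000; a=np.radians(-11.1);xx=L[...,0]*np.cos(a)+L[...,1]*np.sin(a);yy=-L[...,0]*np.sin(a)+L[...,1]*np.cos(a)
m=(W[...,2]>.150)&(W[...,2]<.21)&(abs(xx)<25)&(abs(yy)<30)
for lo in range(150,210,10):
    k=m&(W[...,2]*1000>lo)&(W[...,2]*1000<lo+10); 
    if k.sum()>5: print(lo,k.sum(),rect(np.stack([xx[k],yy[k]],1)/1000))
E
```

```text
time_s: 20.75
ee_pos: [0.6161, -0.0036, 0.1982]
ee_rot: [[0.19, 0.982, -0.0], [0.982, -0.19, 0.001], [0.001, -0.001, -1.0]]
contact_force: [0.2, 0.4, -0.4]
grip_width: 0.0246
gripper_force: 34.6
t 20.75 pos [616.1  -3.6 198.2] yaw -11.0 tilt [ 0.001 -0.001 -1.   ] q7 0.04 rel [-0.15 -0.03 -0.19] turn 0.1
160 24 [ -3.   -3.3  32.2  16.  -34.1]
170 42 [ -3.1  -2.4  32.2  16.9 -37.4]
180 46 [ -2.2  -4.4  30.1  17.2 -29.3]
190 47 [ -3.3  -4.6  29.5  16.  -32.3]
200 51 [ -4.   -5.   29.3  15.8 -33.7]
```

View pics/f.png

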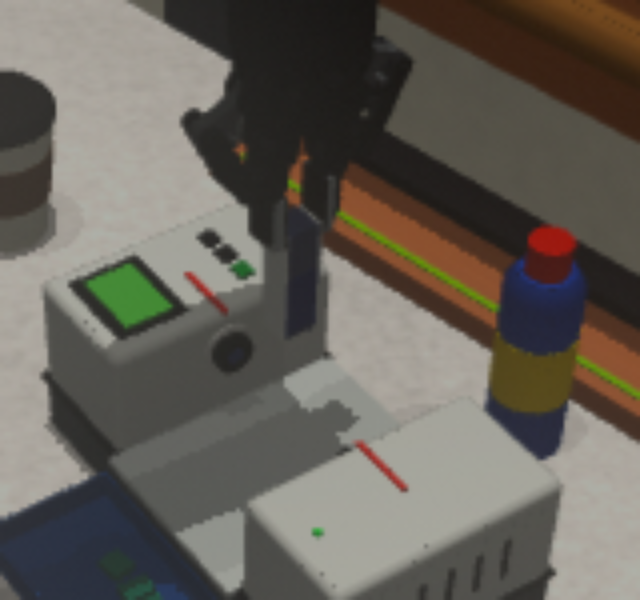

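The sample hangs upright, film face towards -y. Now I refine the beam line from the red marks.

Run:
```python
from h import *
for n in('side','top'):
    c=dict(np.load(n+'0.npz'));H=hsv(c).astype(int);W=cloud(c)
    m=((H[...,0]<9)|(H[...,0]>170))&(H[...,1]>90)&(W[...,2]>.11)&(W[...,2]<.14)&(abs(W[...,0]-.615)<.08)&(abs(W[...,1])<.17)
    k,L,st,ce=cv2.connectedComponentsWithStats(m.astype(np.uint8),connectivity=8)
    pts=[]
    for i in range(1,k):
        if st[i,4]>3:
            ys,xs=np.nonzero(L==i); P=plane(c,np.c_[xs,ys],.125); d=P[:,:2].mean(0)*1000; pts.append(d); print(n,st[i].tolist(),d.round(1))
    allp=np.concatenate([plane(c,np.argwhere(L==i)[:,::-1],.125) for i in range(1,k) if st[i,4]>3])[:,:2]*1000
    v=cv2.fitLine(allp.astype(np.float32),cv2.DIST_L2,0,.01,.01).ravel(); print('line angle',np.degrees(np.arctan2(v[1],v[0])),'at',v[2:])
    # housing tops by plane casting
    m=(H[...,1]<70)&(H[...,2]>70)&(W[...,2]>.12)&(W[...,2]<.133)&(abs(W[...,0]-.615)<.12)&(abs(W[...,1])<.2)
    k,L,st,_=cv2.connectedComponentsWithStats(m.astype(np.uint8))
    for i in range(1,k):
        if st[i,4]>300: print(n,'housing',rect(plane(c,np.argwhere(L==i)[:,::-1],.125)))
    m=(W[...,2]>.074)&(W[...,2]<.085)&(abs(W[...,0]-.49)<.03)&(abs(W[...,1]-.314)<.025)
    print(n,'sample',rect(plane(c,np.argwhere(m)[:,::-1],.079)))
    c=imaging.read_camera(n);W=cloud(c);H=hsv(c).astype(int)
    m=((H[...,0]<8)|(H[...,0]>172))&(H[...,1]>150)&(H[...,2]>60)&(W[...,2]>.066)&(W[...,2]<.08)&(W[...,1]<-.2)&(W[...,0]<.6)
    print(n,'wiper',rect(plane(c,np.argwhere(m)[:,::-1],.073)))
```

```text
side [316, 148, 11, 11, 21] [635.7  84.3]
side [359, 190, 13, 13, 37] [601.2 -91.1]
line angle 78.845406 at [613.6586  -27.54664]
side housing [634.4 100.6 162.   95.9 -11. ]
side housing [ 591.8 -116.4  161.8   93.4  -11.3]
side sample [489.1 312.1  29.1  28.6  -3.7]
side wiper [ 498.8 -335.4   83.1   22.1   80.8]
top [286, 171, 17, 4, 22] [635.   81.2]
top [357, 183, 17, 5, 23] [601.3 -90.7]
line angle 78.89615 at [617.75525   -6.651208]
top housing [638.5 103.9 157.1  89.6 -11.3]
top housing [ 595.8 -113.2  157.2   89.8  -11.3]
top sample [4.925e+02 3.150e+02 2.580e+01 1.790e+01 2.000e-01]
top wiper [ 502.3 -332.    83.6   23.9   81. ]
```

Run:
```python
from h import *
for n in('side','top'):
    c=dict(np.load(n+'0.npz'));H=hsv(c).astype(int);W=cloud(c)
    L=(W-[.616,-.005,0])*1000;a=np.radians(-11.1)
    loc=lambda W:np.stack([(W[...,0]*1000-616)*np.cos(a)+(W[...,1]*1000+5)*np.sin(a),-(W[...,0]*1000-616)*np.sin(a)+(W[...,1]*1000+5)*np.cos(a)],-1)
    l=loc(W)
    m=(H[...,2]<70)&(W[...,2]>.075)&(W[...,2]<.12)&(abs(l[...,0])<35)&(abs(l[...,1])<75)
    k,Lb,st,ce=cv2.connectedComponentsWithStats(m.astype(np.uint8))
    for i in range(1,k):
        if st[i,4]>5:
            P=W[Lb==i];q=l[Lb==i];r=loc(plane(c,ce[i],.098 if n=='side' else .108))
            print(n,st[i].tolist(),'depth local x',q[:,0].min().round(1),q[:,0].max().round(1),'y',q[:,1].min().round(1),q[:,1].max().round(1),'zmed',np.median(P[:,2]).round(3),'ray',r.round(1))
```

```text
side [323, 163, 11, 11, 91] depth local x -15.9 19.5 y 51.5 67.4 zmed 0.104 ray [[ 1.5 61.9]]
top [305, 164, 2, 5, 6] depth local x 21.6 34.4 y 66.6 66.9 zmed 0.102 ray [[25.8 66.3]]
top [304, 172, 5, 9, 29] depth local x -9.6 11.0 y 56.7 63.9 zmed 0.11 ray [[ 0.2 60.2]]
top [351, 179, 5, 20, 44] depth local x -33.1 16.1 y -65.7 -55.1 zmed 0.11 ray [[ -4.8 -60.4]]
```

The barrels put the beam midpoint at about (616,-5), which agrees with the earlier estimate. I lower the sample so the film sits at z = 98 mm, which means TCP 108.5.

```bash
python3 -m inch '[[-0.1,0,2,0.1],[-0.1,0,4,0.1],[-0.1,0,6,0.1],[-0.1,0,7.5,0.1],[-0.1,0,8.5,0.1],[-0.1,0,8.9,0.1],[-0.1,0,8.9,0.1],[-0.1,0,8.9,0.1],[-0.1,0,8.9,0.1],[-0.1,0,8.9,0.1],[-0.1,0,8.9,0.1],[-0.1,0,8.9,0.1]]';python3 - <<'E'
from h import *
rel(616,-5,108.5,-11.1)
c=imaging.read_camera('side');cv2.imwrite('pics/g.png',cv2.resize(c['frame'][80:230,270:430,::-1],None,fx=4,fy=4))
E
```

```text
time_s: 21.9
ee_pos: [0.6164, -0.0061, 0.1098]
ee_rot: [[0.194, 0.981, 0.001], [0.981, -0.194, 0.0], [0.0, 0.001, -1.0]]
contact_force: [-0.3, -0.6, -1.1]
grip_width: 0.0251
gripper_force: 34.6
t 21.9 pos [616.4  -6.1 109.8] yaw -11.2 tilt [ 0.     0.001 -1.   ] q7 0.1 rel [ 0.1  -0.06  0.13] turn -0.1
```

View pics/g.png

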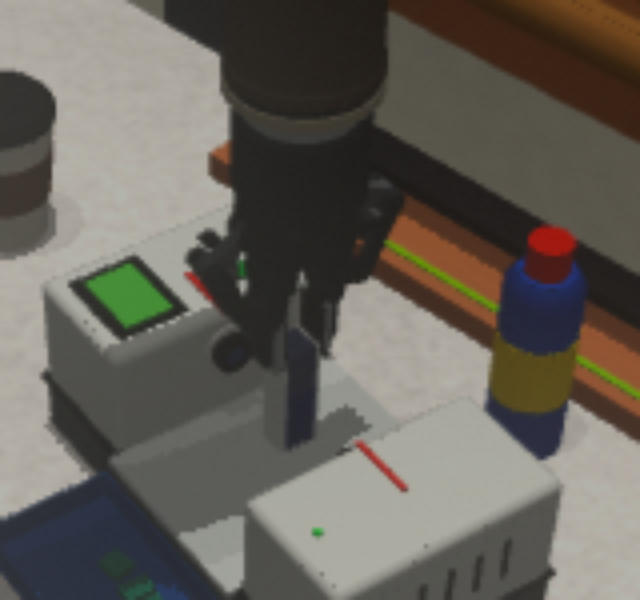

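The sample is between the barrels, film face towards the lamp, clear of the meter. I check the film position by casting rays onto its face plane.

```bash
python3 -m inch '[[0.1,-0.05,0.1,-0.1],[0.1,-0.05,0.1,-0.1],[0.1,-0.05,0.1,-0.1],[0.1,-0.05,0.1,-0.1]]';python3 - <<'E'
from h import *
rel(616,-5,108.5,-11.1)
c=imaging.read_camera('side');H=hsv(c).astype(int);f=c['frame'].astype(int)
m=np.zeros((400,640),np.uint8); b=(f[...,2]-f[...,0]>14); m[160:200,335:352]=b[160:200,335:352]
k,L,st,ce=cv2.connectedComponentsWithStats(m);i=1+np.argmax(st[1:,4]);print(st[i])
a=np.radians(-11.1);X=np.array([np.cos(a),np.sin(a),0]);Y=np.array([-np.sin(a),np.cos(a),0]);O=np.array([.616,-.005,0])
o=-c['R'].T@c['t']
K=np.array([[c['fx'],0,c['cx']],[0,c['fy'],c['cy']],[0,0,1.]])
uv=np.argwhere(L==i)[:,::-1].astype(float)
p=cv2.undistortPoints(uv.reshape(-1,1,2),K,np.array(c['dist_coeffs'])).reshape(-1,2)
d=np.c_[p,np.ones(len(p))]@c['R']; s=(-.010-(o-O)@Y)/(d@Y); P=o+d*s[:,None]
x=(P-O)@X*1000; z=P[:,2]*1000
for lo in range(70,130,6):
    q=(z>=lo)&(z<lo+6)
    if q.any(): print(lo,q.sum(),x[q].min().round(1),x[q].max().round(1),x[q].mean().round(1))
print('z',z.min(),z.max())
# sanity: expected pixel of film corners
C=[O+X*sx*.010-Y*.010+[0,0,h] for h in(.078,.118) for sx in(-1,1)]
print(cv2.projectPoints(np.array(C),cv2.Rodrigues(c['R'])[0],c['t'],K,np.array(c['dist_coeffs']))[0].reshape(-1,2).round(1).tolist())
E
```

```text
time_s: 22.28
ee_pos: [0.6158, -0.005, 0.1083]
ee_rot: [[0.192, 0.981, -0.0], [0.981, -0.192, 0.0], [0.0, -0.0, -1.0]]
contact_force: [0.4, -0.4, -0.7]
grip_width: 0.0249
gripper_force: 34.6
t 22.28 pos [615.8  -5.  108.3] yaw -11.1 tilt [ 0. -0. -1.] q7 0.1 rel [ 0.    0.02 -0.02] turn 0.0Traceback (most recent call last):
  File "<stdin>", line 5, in <module>
    return _wrapfunc(a, 'argmax', axis=axis, out=out, **kwds)
    return bound(*args, **kwds)
ValueError: attempt to get argmax of an empty sequence
```

Run:
```python
from h import *
c=imaging.read_camera('side');f=c['frame'].astype(int)
print(f[177,338:354].tolist())
m=np.zeros((400,640),np.uint8); b=(f[...,2]-f[...,0]>8)&(f[...,2]>30); m[158:205,335:355]=b[158:205,335:355]
k,L,st,ce=cv2.connectedComponentsWithStats(m);i=1+np.argmax(st[1:,4]);print(st[i])
a=np.radians(-11.1);X=np.array([np.cos(a),np.sin(a),0]);Y=np.array([-np.sin(a),np.cos(a),0]);O=np.array([.616,-.005,0])
o=-c['R'].T@c['t']
K=np.array([[c['fx'],0,c['cx']],[0,c['fy'],c['cy']],[0,0,1.]])
uv=np.argwhere(L==i)[:,::-1].astype(float)
p=cv2.undistortPoints(uv.reshape(-1,1,2),K,np.array(c['dist_coeffs'])).reshape(-1,2)
d=np.c_[p,np.ones(len(p))]@c['R']; s=(-.010-(o-O)@Y)/(d@Y); P=o+d*s[:,None]
x=(P-O)@X*1000; z=P[:,2]*1000
for lo in range(70,130,8):
    q=(z>=lo)&(z<lo+8)
    if q.any(): print(lo,q.sum(),x[q].min().round(1),x[q].max().round(1),x[q].mean().round(1))
print('z',z.min(),z.max())
C=[O+X*sx*.010-Y*.010+[0,0,h] for h in(.078,.118) for sx in(-1,1)]
print(cv2.projectPoints(np.array(C),cv2.Rodrigues(c['R'])[0],c['t'],K,np.array(c['dist_coeffs']))[0].reshape(-1,2).round(1).tolist())
```

```text
[[79, 79, 75], [78, 78, 75], [80, 79, 76], [51, 51, 54], [43, 43, 46], [43, 43, 47], [42, 43, 46], [43, 43, 47], [40, 40, 46], [38, 37, 46], [64, 65, 67], [128, 129, 124], [147, 148, 142], [148, 149, 143], [147, 149, 143], [148, 149, 143]]
[341 179   7  12  45]
78 6 -2.6 9.3 2.3
86 10 -5.7 9.1 1.3
94 10 -6.1 8.7 0.4
102 8 -6.3 5.4 -0.8
110 8 -6.7 5.1 -2.6
118 3 -9.6 -0.9 -4.8
z 82.42726123474687 119.5862690778059
[[340.4, 192.5], [347.2, 189.3], [340.8, 180.5], [347.8, 177.2]]
```

The blue film spans rows 179–190 and columns 341–347. That matches the projected target corners (rows 177–192, columns 340–348). I hold still to settle, then hand in.

```bash
python3 -m inch '[[0,0,0,0],[0,0,0,0],[0,0,0,0],[0,0,0,0],[0,0,0,0],[0,0,0,0],[0,0,0,0],[0,0,0,0],[0,0,0,0],[0,0,0,0]]'; python3 -c "
from h import *
rel(616,-5,108.5,-11.1);print(abs(sensors.get_obs()['qvel']).max())
print(ctrl.close_job())"
```

```text
time_s: 23.22
ee_pos: [0.6159, -0.0051, 0.1083]
ee_rot: [[0.192, 0.981, 0.0], [0.981, -0.192, 0.0], [0.0, 0.0, -1.0]]
contact_force: [0.3, 1.2, -0.5]
grip_width: 0.0249
gripper_force: 34.6
t 23.22 pos [615.9  -5.1 108.3] yaw -11.1 tilt [ 0.  0. -1.] q7 0.1 rel [ 0.01  0.01 -0.02] turn 0.0
0.0021473497939733244
the job is handed in; nothing more can be done
None
```

I handed the job in at 23 s: all three chips are in the blue tray, the wiper is upright on its mat, and the blue sample is held still in the middle of the beam by its frosted faces; no verdict came back.

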